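# Unlock the instrument case and slide its cover open

## Robot

A 7-joint arm with a two-finger parallel gripper is mounted at the origin on the work surface. World frame = base frame: x ahead of the robot, y to its left, z up, the work surface at z = 0. Lengths are in m, angles in rad, forces in N, time in s.
With the tool pointing down it reaches from about 0.425 to 0.925 m from the base axis. Payload 6.8 kg.
Tool frame: the origin (TCP) lies on the centre line of the jaws, within the pads' length; the fingertips stand 19 mm ahead of it and the grasp point (between the pads) is the TCP (tcp_to_tips is the distance from the TCP to the fingertips, in m); x points along the fingers, y is the direction in which the jaws open and shut, and the axes are right-handed (so a half turn about x gives the same grasp; the last joint's range is limited). The gripper opens to 85 mm and grips with 20 to 120 N. Pads are 22 mm wide; open, the fingers measure 114 mm over their backs; the gripper's body (76 mm by 85 mm) begins 54 mm behind the grasp point. The pads swing forward as they close: fully open they stand 13 mm farther back than shut.
Start: joints at [-1.313, 0.477, 0.022, 1.555, -0.011, 1.109, -0.083], TCP at [0.241, 0.63, 0.25] pointing down, gripper open.
Joint ranges: [-2.96, 2.96], [-0.34, 2.1], [-1.41, 1.46], [0.24, 2.44], [-1.37, 4.51], [0.17, 1.92], [-2.96, 2.96]. Speed limits (rad/s): [2.39, 2.39, 3.14, 3.14, 3.14, 3.14, 3.14].

## Interface

Orientations are given as a unit quaternion [w, x, y, z].
In Python, from station import get_obs, read_camera, hand_in, spot_in, cut_out, tcp_to_tips gives the robot as it stands.
- The arm moves only by the shell command python3 -m jog 'ROWS' [FORCE]. ROWS is JSON, a list of rows, each an object of numbers: "gripper": the closure, from 0 (fully open) to 1 (shut); "dx", "dy", "dz": the shift along the world's x, y, z in m; "rx", "ry", "rz": the turn, a rotation vector about the world's x, y, z in degrees. In form: [{"gripper": .., "dx": .., "dy": .., "dz": .., "rx": .., "ry": .., "rz": ..}, ...]. A call has 1 to 10 rows; each row is the pose to reach, as a shift and turn from the pose commanded when the call began; what a row does not reach only later rows make up. A row lasts 1/10 s, in which the tool goes at most 50 mm and 8.59 degrees, less where a joint would pass 70% of its speed; a pose out of reach is approached as far as the arm can. A call with a gripper value outside its range is refused whole. The fingers move at their own pace and stop on an object; FORCE is the grip in N (left out, the last holds). Time passes only in rows, so rows that repeat a pose let the fingers close. It gives the time, the measured TCP pose, the force and the opening at its end, in the units of the state.
- get_obs(): the state, without advancing time (a new reading comes with each control period).
- read_camera(name): name is "scene" or "top" or "wrist"; returns a dict with "pixels" (384x512x3 uint8, blue, green, red), "range_z" (384x512 float32, m along the optical axis (not along the pixel's ray), 0 where there is no reading), "camera_matrix" (3x3 intrinsics, pixels), "D" ([k1, k2, p1, p2, k3] as OpenCV has them; the pictures are not rectified), "cam_to_world" (4x4, takes a point from camera to world coordinates). Camera axes: x right, y down, z forward; pixel columns grow to the right and rows downward; lengths in m; the calibration is good to about 2 mm. A picture is of the moment at which its call begins.
- hand_in(): hands the job in, once; it reports no verdict.
Trained networks look in the newest picture that a camera, given by its name, has taken for a name from the list of things; names that differ only in an ending like _2 or _b are one class to them, and where a whole thing is asked for, a point or a joint stands for the part that bears it (a point fixed in the world has none). Each returns a list of dicts, best first, with "conf" (0 to 1); they miss things now and then, are a little off and sometimes report something else, mostly with a low value. They report only what shows in the picture. A call takes as long as a camera call. They do not tell look-alikes from the thing itself.
- spot_in(camera, label): "box" ([centre column, centre row, width, height] in pixels, round what is visible of it).
- cut_out(camera, label): "mask" (384x512 bool, what is visible of it) and "box" ([centre column, centre row, width, height] in pixels, round what is visible of it).
The state is a dict: "t": time; "q": joint angles; "joint_vel": joint speeds; "joint_torque": joint torques, N m; "eef_pos": TCP position; "tool_rot": TCP orientation; "contact_force": force on the tool from outside, world axes, zero at the start; "torque": the same for the moment, N m; "gripper_width": opening from 0.0 (shut) to 1.0 (fully open).
Only numpy, scipy, OpenCV 4.12 (cv2) and the standard library are available. Lean on these libraries where they do the work, as an engineer would, in place of code of your own. Each camera call takes 0.05 s, during which the arm holds its last target. There are 200 camera calls.

## Task

Unlock the instrument case with the key that stands in its lock: turn the key a little back and forth, pressing only gently, until you feel it drop fully home, then turn it about a quarter turn clockwise to swing the hook clear of the post on the cover. Leave the key standing in the lock and slide the cover away from the lock, nearly as far as it will go, without disturbing the other things on the table.

Things in the scene. Friction and masses are not known exactly. Their poses are not given: they have to be found in the camera images.
- case: Grey metal instrument case, fixed to the table, 200 (its x) x 400 (its y) x 80 mm high. Origin: centre of its underside, z up. The lock stands in a fixed deck at the -y end (y -200 to -90 mm); an aluminium sliding cover closes the rest.
- lock (a point): Centre of the top rim of the lock, an upright steel sleeve 42 mm across with a 28.4 mm bore, at x 0, y -130 mm of the case, rim 94 mm above the table. Axes as the case's. Hidden down in the bore is a rotor (the lock's core): top face 30 mm below the rim, with a cross of slots 11 mm deep. It needs 0.15 N m to turn; a key not yet dropped drags it along only if pressed with over about 15 N.
- key: Loose steel key, 90 mm tall, about 0.25 kg, upright in the lock. Origin: centre of its lower tip, z up its axis. z 0 to 10 mm: cross-shaped bit of two bars 24 x 6 mm along x and y; to 40: barrel 26 mm across; then a 14 mm neck. At the start the bit rests on the rotor (tip 30 mm below the rim) and the key turns freely; dropped home, the tip is 40 mm below the rim and the key turns the rotor.
- bow (a point): Middle of the key's flat upright bow, 70 mm above its tip; the bow is 74 mm wide (key x), 10 mm thick (key y, pinch across this), 40 mm tall. The bit drops in at four angles a quarter turn apart, each with about 9 degrees of play either way; from the start the nearest lie 20 to 70 degrees off, one clockwise and one counter-clockwise, where exactly is hidden. Lightly pressed there, it sinks 10 mm.
- catch (a joint): Turn of the flat steel hook round the lock sleeve, which moves with the rotor. 0 rad = locked: it reaches 81 mm from the lock axis along the case's +y and holds a 10 mm post on the cover. Grows as the dropped key is turned clockwise seen from above, with stops at 0 and 1.6; stays where left. The post is free from about 0.3. The hook lies 87 to 97 mm above the table.
- cover (a joint): Travel of the sliding cover along the case's +y (away from the lock), m: 0 = closed, 0.15 = fully open; about 2 N of friction, stays where it is left. With the hook on the post it moves only some 4 mm. The cover's top is 86 mm above the table.
- handle (a point): Middle of the top of the cover's black handle, an upright bar 80 mm long (case x), 14 mm thick (case y), 30 mm tall above the cover, top 116 mm above the table; it travels with the cover. Starts at y +30 mm of the case. Axes as the case's.
- flask: Steel flask, 68 mm across, 210 mm tall, bystander. Origin: centre of underside.
- mouse: Black computer mouse, 105 x 60 x 22 mm, bystander. Origin: centre of underside.
- brick: Black power supply, 150 x 60 x 32 mm, bystander. Origin: centre of underside.
- jar: Clear jar with white lid, 60 mm across, 75 mm tall, bystander. Origin: centre of underside.
- lenscap: Black lens cap, 38 mm across, 9 mm thick, lying on the case's deck near the corner on the -x, -y side; bystander. Origin: centre of underside.
- block: Pale wooden block, 70 x 50 x 45 mm, bystander. Origin: centre of underside.
Mind the look-alikes: they are no part of the job. Leave any orange or turquoise look-alike of the key alone.

How it is judged:
On the way, in this order (a step that is already met when the one before it is completed fails the run):
1. the key has dropped home in the lock (z of key in the frame of lock below -0.037 m and horizontal distance between key and lock below 0.005 m and angle between key's own z axis and vertical below 0.12 rad and value of joint catch below 0.6 rad), for 0.2 s.
2. the key has turned the hook clear (z of key in the frame of lock below -0.037 m and horizontal distance between key and lock below 0.005 m and angle between key's own z axis and vertical below 0.12 rad and value of joint catch above 0.8 rad and value of joint cover below 0.02 m), for 0.2 s.
3. the cover is slid open (value of joint cover above 0.12 m), for 0.2 s.
At the end, for the whole second after the job is handed in: The key stands upright (within 7 degrees) and home in the lock (tip at least 37 mm below the rim, within 5 mm of the lock's axis), the hook is turned at least 0.8 rad clockwise, and the cover is open by at least 120 of its 150 mm; all at rest and released (z of key in the frame of lock below -0.037 m and horizontal distance between key and lock below 0.005 m and angle between key's own z axis and vertical below 0.12 rad and value of joint catch above 0.8 rad and value of joint cover above 0.12 m and linear speed of key below 0.02 m/s); the robot touches nothing.
It fails at once if the key is pressed or wrenched hard (over 60 N) in the lock (contact force between key and core above 60 N).
It fails at once if a bystander is moved by more than 30 mm or tipped (distance of any of flask, mouse, brick, jar, lenscap, block from where it was at the start of the episode above 0.03 m or angle between any of flask, mouse, brick, jar, lenscap, block's own z axis and vertical above 0.4 rad).
It also fails if it takes over 72 s, if anything falls off the work surface, if the arm or the gripper's body presses on something with over 40 N, if the wrist force passes 120 N, or if a joint passes its speed limit or range.

## Working session

There is one attempt and no reset: what is moved stays moved. The work goes in short steps, Python scripts to look and compute and a shell command to move; the robot and the scene stay as the last step left them, time stands still between calls to the robot, and variables do not carry over. Pictures are saved under pics/ and viewed, about 8 in all and at most 12, crops included, and the job is handed in when it is done.

```bash
ls; mkdir -p pics; python3 - <<'E'
from station import *
import cv2, numpy as np
o=get_obs(); print({k:np.round(v,3) for k,v in o.items()}, tcp_to_tips)
ims=[]
for c in ["scene","top"]:
    r=read_camera(c); ims.append(r["pixels"]); print(c,np.round(r["cam_to_world"],3).tolist(),r["camera_matrix"].tolist(),r["D"])
    for l in ["key","lock","handle","case"]:
        print(l,[(round(d["conf"],2),np.round(d["box"]).tolist()) for d in spot_in(c,l)])
cv2.imwrite("pics/scene.png",ims[0]);cv2.imwrite("pics/top.png",ims[1])
E
```

```text
pics
{'t': np.float64(0.0), 'q': array([-1.313,  0.478,  0.022,  1.556, -0.012,  1.109, -0.083]), 'joint_vel': array([-0.001,  0.   , -0.001, -0.002,  0.001,  0.   , -0.   ]), 'joint_torque': array([-0.0000e+00, -5.9644e+01,  1.6080e+00, -2.8121e+01,  1.2000e-02,
        9.0000e-03, -0.0000e+00]), 'eef_pos': array([0.241, 0.63 , 0.249]), 'tool_rot': array([ 0.695,  0.128,  0.695, -0.129]), 'contact_force': array([-0.072, -0.388,  0.249]), 'torque': array([ 0.052,  0.049, -0.024]), 'gripper_width': np.float64(0.999)} 0.019
scene [[0.784, 0.454, -0.423, 1.026], [0.62, -0.583, 0.524, -0.582], [-0.008, -0.673, -0.739, 0.935], [0.0, 0.0, 0.0, 1.0]] [[416.26738016643367, 0.0, 253.68997402582437], [0.0, 416.26738016643367, 194.6225763663226], [0.0, 0.0, 1.0]] [-0.0877916  0.         0.         0.         0.       ]
key [(0.85, [146.0, 298.0, 19.0, 32.0]), (0.58, [256.0, 281.0, 26.0, 28.0]), (0.54, [186.0, 231.0, 17.0, 19.0])]
lock [(0.96, [223.0, 231.0, 159.0, 144.0])]
handle [(0.69, [239.0, 204.0, 119.0, 96.0])]
case [(0.81, [225.0, 228.0, 158.0, 139.0])]
top [[-0.014, -0.984, 0.177, 0.32], [-1.0, 0.014, 0.001, 0.008], [-0.004, -0.177, -0.984, 1.313], [0.0, 0.0, 0.0, 1.0]] [[348.8828807372505, 0.0, 255.38007834340968], [0.0, 348.8828807372505, 188.4027673887748], [0.0, 0.0, 1.0]] [-0.06530907  0.          0.          0.          0.        ]
key [(0.64, [317.0, 194.0, 7.0, 21.0]), (0.62, [359.0, 191.0, 21.0, 11.0]), (0.46, [303.0, 147.0, 12.0, 18.0])]
lock [(0.79, [278.0, 196.0, 113.0, 60.0]), (0.66, [151.0, 162.0, 19.0, 43.0])]
handle [(0.79, [262.0, 196.0, 81.0, 57.0])]
case [(0.88, [278.0, 197.0, 115.0, 64.0]), (0.57, [310.0, 196.0, 33.0, 12.0])]
```

```bash
python3 - <<'E'
import cv2, numpy as np
a=cv2.imread("pics/scene.png");b=cv2.imread("pics/top.png")
a=cv2.resize(a[140:360,90:330],None,fx=2,fy=2,interpolation=2)
b=cv2.resize(b[120:260,190:390],None,fx=3.14,fy=3.14,interpolation=2)[:440]
cv2.imwrite("pics/c1.png",a);cv2.imwrite("pics/c2.png",b)
E
```

```text
(no output)
```

View pics/c1.png

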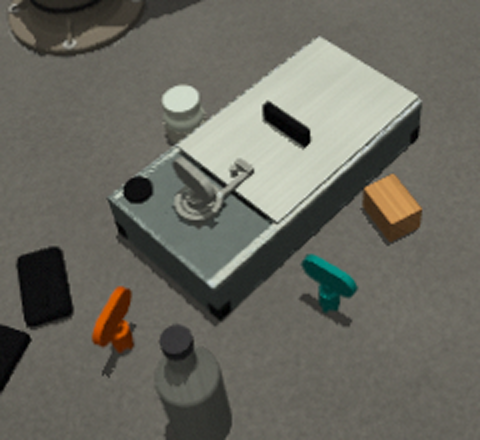

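View pics/c2.png

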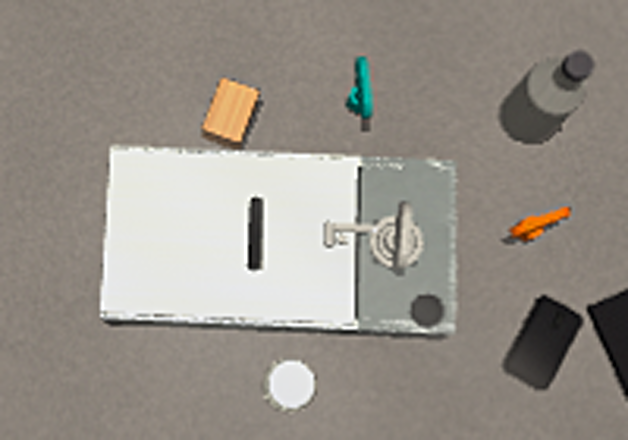

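View pics/top.png

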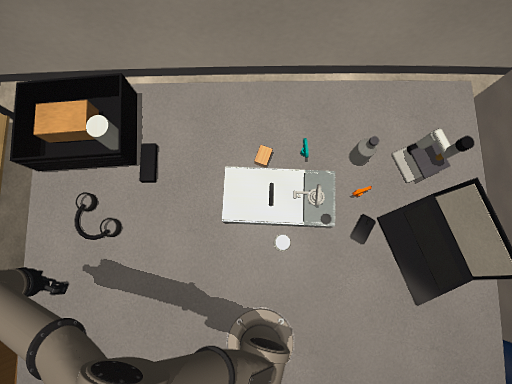

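The steel key stands in the lock at top (316,194) and scene (186,231). The look-alikes are orange at top (361,191) and scene (147,299), and turquoise at top (306,148) and scene (255,281). I choose the steel one. The hook points image-left (+y) to the post, and the handle is at top (271,194).

```bash
cat > h.py <<'E'
from station import *
import cv2, numpy as np
def cloud(r):
    K,D=r["camera_matrix"],r["D"]; h,w=r["range_z"].shape
    u,v=np.meshgrid(np.arange(w,dtype=float),np.arange(h,dtype=float))
    n=cv2.undistortPoints(np.stack([u,v],-1).reshape(-1,1,2),K,D).reshape(h,w,2)
    z=r["range_z"]; P=np.stack([n[...,0]*z,n[...,1]*z,z],-1)
    T=r["cam_to_world"]; W=P@T[:3,:3].T+T[:3,3]; W[z<=0]=np.nan
    return W
E
python3 - <<'E'
from h import *
for c,(u0,u1,v0,v1) in {"top":(215,345,155,235),"scene":(130,310,150,310)}.items():
    r=read_camera(c); W=cloud(r); S=W[v0:v1,u0:u1].reshape(-1,3); S=S[~np.isnan(S[:,0])]
    m=S[(S[:,2]>.065)&(S[:,2]<.10)]
    rc=cv2.minAreaRect(m[:,:2].astype(np.float32)); print(c,"case",rc, "ztop",np.median(m[:,2]))
    hi=S[(S[:,2]>.122)]; k=hi
    print("key n",len(k),k.mean(0).round(4),"z",k[:,2].min().round(3),k[:,2].max().round(3))
    vx=cv2.fitLine(k[:,:2].astype(np.float32),cv2.DIST_L2,0,.01,.01).ravel();print(vx, np.degrees(np.arctan2(vx[1],vx[0])), cv2.minAreaRect(k[:,:2].astype(np.float32)))
    px=r["pixels"][v0:v1,u0:u1]; Wc=W[v0:v1,u0:u1]
    d=(px.max(-1)<60)&(Wc[...,2]>.095)&(Wc[...,2]<.125); q=Wc[d]; print("handle",len(q),q.mean(0).round(4), cv2.minAreaRect(q[:,:2].astype(np.float32)) if len(q)>3 else '')
E
```

```text
top case ((0.5430892705917358, -0.076955646276474), (0.40272027254104614, 0.2579139769077301), 86.54655456542969) ztop 0.08503127783998754
key n 87 [ 0.504  -0.2027  0.1477] z 0.123 0.16
[ 0.99425423 -0.10704467  0.50402915 -0.20272312] -6.144981 ((0.5072570443153381, -0.20424576103687286), (0.01085220742970705, 0.07390037178993225), 83.70976257324219)
handle 79 [ 0.5117 -0.0452  0.1154] ((0.5023697018623352, -0.11528583616018295), (0.1623045653104782, 0.07735441625118256), 80.08486938476562)
scene case ((0.5290746092796326, -0.1277329921722412), (0.3564528226852417, 0.5441153049468994), 19.9130859375) ztop 0.0844512037252938
key n 321 [ 0.5641 -0.2613  0.1634] z 0.122 0.213
[ 0.6847445  -0.72878325  0.5640764  -0.2612682 ] -46.784485 ((0.5902812480926514, -0.28384310007095337), (0.051422007381916046, 0.2753855884075165), 45.39850616455078)
handle 220 [ 0.5246 -0.0667  0.1097] ((0.5178024768829346, -0.12961602210998535), (0.17846594750881195, 0.07666182518005371), 86.83858489990234)
```

```bash
python3 - <<'E'
from h import *
from scipy.spatial.transform import Rotation as R
o=get_obs();q=o["tool_rot"];M=R.from_quat(q[[1,2,3,0]]).as_matrix();print(M.round(3)); print("yaw of tool y",np.degrees(np.arctan2(M[1,1],M[0,1])), o["eef_pos"],o["q"])
E
python3 -m jog '[{"gripper":0,"dz":0.01,"rz":8},{"gripper":0,"dz":0.02,"rz":8}]'; python3 -c "
from h import *
print(get_obs()['q'].round(3))"
```

```text
[[-0.     0.358  0.934]
 [ 0.     0.934 -0.358]
 [-1.     0.    -0.   ]]
yaw of tool y 69.04157695640079 [0.24143763 0.63038325 0.25032039] [-1.31310765  0.47699585  0.02239614  1.55537689 -0.011514    1.10926926
 -0.08308114]
[-1.313  0.477  0.022  1.555 -0.012  1.109 -0.083]$[0]: bad value
```

```bash
python3 -m jog '[{"gripper":0.0,"dx":0.02,"dy":-0.038,"dz":0.01,"rx":0.0,"ry":0.0,"rz":-8.0},{"gripper":0.0,"dx":0.04,"dy":-0.076,"dz":0.02,"rx":0.0,"ry":0.0,"rz":-16.0}]'; python3 -c "
from h import *
print(get_obs()['q'].round(3),get_obs()['eef_pos'])"
```

```text
t: 0.8
eef_pos: [0.2808, 0.554, 0.2698]
tool_rot: [0.67, 0.225, 0.67, -0.225]
contact_force: [1.5, 0.3, -0.2]
gripper_width: 0.999
[-1.274  0.371  0.094  1.674 -0.039  1.099 -0.245] [0.28081647 0.55404263 0.26984197]
```

```bash
python3 -m jog '[{"gripper":0.0,"dx":0.021,"dy":-0.04,"dz":0.003,"rx":0.0,"ry":0.0,"rz":-8.0},{"gripper":0.0,"dx":0.042,"dy":-0.08,"dz":0.006,"rx":0.0,"ry":0.0,"rz":-16.0},{"gripper":0.0,"dx":0.063,"dy":-0.12,"dz":0.01,"rx":0.0,"ry":0.0,"rz":-24.0},{"gripper":0.0,"dx":0.084,"dy":-0.16,"dz":0.01,"rx":0.0,"ry":0.0,"rz":-32.0},{"gripper":0.0,"dx":0.105,"dy":-0.2,"dz":0.01,"rx":0.0,"ry":0.0,"rz":-40.0},{"gripper":0.0,"dx":0.126,"dy":-0.24,"dz":0.01,"rx":0.0,"ry":0.0,"rz":-48.0},{"gripper":0.0,"dx":0.147,"dy":-0.28,"dz":0.01,"rx":0.0,"ry":0.0,"rz":-56.0},{"gripper":0.0,"dx":0.168,"dy":-0.32,"dz":0.01,"rx":0.0,"ry":0.0,"rz":-64.0},{"gripper":0.0,"dx":0.175,"dy":-0.36,"dz":0.01,"rx":0.0,"ry":0.0,"rz":-72.0},{"gripper":0.0,"dx":0.18,"dy":-0.4,"dz":0.01,"rx":0.0,"ry":0.0,"rz":-80.0}]'; python3 -c "
from h import *
print(get_obs()['q'].round(3),get_obs()['eef_pos'])"
```

```text
t: 1.8
eef_pos: [0.4621, 0.1525, 0.2806]
tool_rot: [0.368, 0.604, 0.368, -0.604]
contact_force: [-0.1, -0.5, -0.6]
gripper_width: 1.002
[-0.92   0.131  0.526  1.985 -0.076  1.043 -0.836] [0.46206734 0.15251951 0.28058108]
```

```bash
python3 -m jog '[{"gripper":0.0,"dx":0.005,"dy":-0.04,"rz":-8.0},{"gripper":0.0,"dx":0.01,"dy":-0.08,"rz":-16.0},{"gripper":0.0,"dx":0.015,"dy":-0.12,"rz":-24.0},{"gripper":0.0,"dx":0.02,"dy":-0.16,"rz":-32.0},{"gripper":0.0,"dx":0.025,"dy":-0.2,"rz":-40.0},{"gripper":0.0,"dx":0.03,"dy":-0.24,"rz":-48.0},{"gripper":0.0,"dx":0.035,"dy":-0.28,"rz":-56.0},{"gripper":0.0,"dx":0.04,"dy":-0.32,"rz":-64.0},{"gripper":0.0,"dx":0.043,"dy":-0.355,"rz":-69.0},{"gripper":0.0,"dx":0.043,"dy":-0.355,"rz":-69.0}]'; python3 - <<'E'
from h import *
o=get_obs();print(o['q'].round(3),o['eef_pos'])
r=read_camera("wrist");cv2.imwrite("pics/w1.png",r["pixels"]);print(r["cam_to_world"].round(3))
for l in ["key","lock"]: print(l,[(round(d["conf"],2),np.round(d["box"]).tolist()) for d in spot_in("wrist",l)])
W=cloud(r);S=W.reshape(-1,3);S=S[np.isfinite(S[:,0])]
k=S[(S[:,2]>.125)&(S[:,2]<.165)&(np.hypot(S[:,0]-.505,S[:,1]+.203)<.06)];print(len(k),k.mean(0),cv2.minAreaRect(k[:,:2].astype(np.float32)),np.percentile(k[:,2],95))
t=k[k[:,2]>.145]
for kk in (k,t):
    vx=cv2.fitLine(kk[:,:2].astype(np.float32),cv2.DIST_L2,0,.01,.01).ravel();print(vx,np.degrees(np.arctan2(vx[1],vx[0])))
E
```

```text
[-0.92   0.131  0.526  1.985 -0.076  1.043 -0.836] [0.46206734 0.15251951 0.28058108]
[[ 0.888 -0.444 -0.12   0.492]
 [-0.46  -0.857 -0.232  0.212]
 [ 0.001  0.261 -0.965  0.405]
 [ 0.     0.     0.     1.   ]]
key [(0.87, [492.0, 292.0, 39.0, 45.0]), (0.62, [411.0, 382.0, 14.0, 4.0])]
lock [(0.85, [347.0, 255.0, 214.0, 258.0])]$[0]: bad value
<stdin>:6: RuntimeWarning: Mean of empty slice.
  ret = um.true_divide(
Traceback (most recent call last):
IndexError: index -1 is out of bounds for axis 0 with size 0
```

View pics/w1.png

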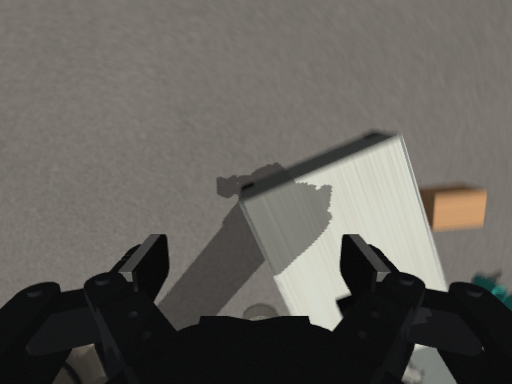

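The row was refused because all seven numbers are required, so the arm is still short of the key. This wrist view shows only the cover's +y end and the fingers, with the turquoise look-alike at (492,290). I'll redo the move.

```bash
cat > look.py <<'E'
import sys
from h import *
o=get_obs();print(o['q'].round(3),o['eef_pos'])
r=read_camera("wrist");cv2.imwrite(sys.argv[1],r["pixels"])
W=cloud(r);S=W.reshape(-1,3);S=S[np.isfinite(S[:,0])]
k=S[(S[:,2]>.125)&(S[:,2]<.165)&(np.hypot(S[:,0]-.505,S[:,1]+.203)<.06)]
for kk in (k,k[k[:,2]>.145]):
    if len(kk)<5: print("few",len(kk)); continue
    vx=cv2.fitLine(kk[:,:2].astype(np.float32),cv2.DIST_L2,0,.01,.01).ravel();print(len(kk),kk.mean(0).round(4),cv2.minAreaRect(kk[:,:2].astype(np.float32)),np.percentile(kk[:,2],95),np.degrees(np.arctan2(vx[1],vx[0])))
E
python3 -m jog '[{"gripper":0.0,"dx":0.005,"dy":-0.04,"dz":0.0,"rx":0.0,"ry":0.0,"rz":-8.0},{"gripper":0.0,"dx":0.01,"dy":-0.08,"dz":0.0,"rx":0.0,"ry":0.0,"rz":-16.0},{"gripper":0.0,"dx":0.015,"dy":-0.12,"dz":0.0,"rx":0.0,"ry":0.0,"rz":-24.0},{"gripper":0.0,"dx":0.02,"dy":-0.16,"dz":0.0,"rx":0.0,"ry":0.0,"rz":-32.0},{"gripper":0.0,"dx":0.025,"dy":-0.2,"dz":0.0,"rx":0.0,"ry":0.0,"rz":-40.0},{"gripper":0.0,"dx":0.03,"dy":-0.24,"dz":0.0,"rx":0.0,"ry":0.0,"rz":-48.0},{"gripper":0.0,"dx":0.035,"dy":-0.28,"dz":0.0,"rx":0.0,"ry":0.0,"rz":-56.0},{"gripper":0.0,"dx":0.04,"dy":-0.32,"dz":0.0,"rx":0.0,"ry":0.0,"rz":-64.0},{"gripper":0.0,"dx":0.043,"dy":-0.355,"dz":0.0,"rx":0.0,"ry":0.0,"rz":-69.0},{"gripper":0.0,"dx":0.043,"dy":-0.355,"dz":0.0,"rx":0.0,"ry":0.0,"rz":-69.0}]'; python3 look.py pics/w2.png
```

```text
t: 2.95
eef_pos: [0.5046, -0.2046, 0.2807]
tool_rot: [-0.038, 0.706, -0.04, -0.706]
contact_force: [-0.2, 0.3, 0.3]
gripper_width: 1.0
[-0.449  0.311  0.898  1.877 -0.272  1.08  -1.127] [ 0.50460142 -0.20459376  0.28071101]
847 [ 0.5133 -0.2049  0.1524] ((0.5097424983978271, -0.20459258556365967), (0.009840374812483788, 0.07166895270347595), 83.177001953125) 0.1552645026856063 -7.3819184
789 [ 0.512  -0.2047  0.1531] ((0.5094240307807922, -0.204578697681427), (0.009823547676205635, 0.06666363775730133), 83.25706481933594) 0.15527408987781174 -7.3065987
```

View pics/w2.png

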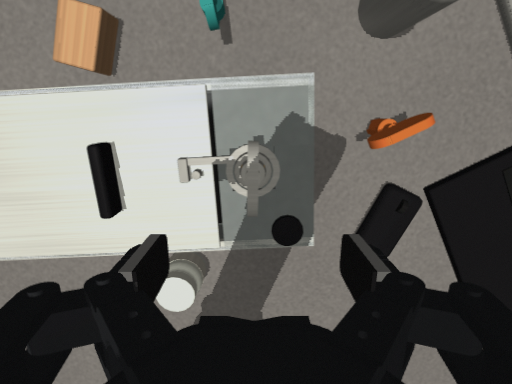

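The wrist view shows the steel bow at (252,175) centred in its sleeve, with the hook running to the post at (193,172) and the orange key far off at (400,130). Choice confirmed. Descending.

```bash
python3 -m jog '[{"gripper":0.0,"dx":0.003,"dy":0.0,"dz":-0.04,"rx":0.0,"ry":0.0,"rz":-1.0},{"gripper":0.0,"dx":0.003,"dy":0.0,"dz":-0.08,"rx":0.0,"ry":0.0,"rz":-1.0},{"gripper":0.0,"dx":0.003,"dy":0.0,"dz":-0.115,"rx":0.0,"ry":0.0,"rz":-1.0},{"gripper":0.0,"dx":0.003,"dy":0.0,"dz":-0.135,"rx":0.0,"ry":0.0,"rz":-1.0},{"gripper":0.0,"dx":0.003,"dy":0.0,"dz":-0.143,"rx":0.0,"ry":0.0,"rz":-1.0},{"gripper":0.0,"dx":0.003,"dy":0.0,"dz":-0.143,"rx":0.0,"ry":0.0,"rz":-1.0}]' 
python3 -m jog '[{"gripper":1.0,"dx":0.0,"dy":0.0,"dz":0.0,"rx":0.0,"ry":0.0,"rz":0.0},{"gripper":1.0,"dx":0.0,"dy":0.0,"dz":0.0,"rx":0.0,"ry":0.0,"rz":0.0},{"gripper":1.0,"dx":0.0,"dy":0.0,"dz":0.0,"rx":0.0,"ry":0.0,"rz":0.0},{"gripper":1.0,"dx":0.0,"dy":0.0,"dz":0.0,"rx":0.0,"ry":0.0,"rz":0.0},{"gripper":1.0,"dx":0.0,"dy":0.0,"dz":0.0,"rx":0.0,"ry":0.0,"rz":0.0}]' 25
```

```text
t: 3.6
eef_pos: [0.5076, -0.1989, 0.1366]
tool_rot: [0.042, -0.705, 0.041, 0.706]
contact_force: [0.4, -0.2, 0.7]
gripper_width: 1.002
t: 4.1
eef_pos: [0.5076, -0.2007, 0.1377]
tool_rot: [-0.043, 0.706, -0.043, -0.706]
contact_force: [-0.1, -0.5, 1.0]
gripper_width: 0.146
```

```bash
python3 -m jog '[{"gripper":1.0,"dx":0.0,"dy":0.0,"dz":0.0,"rx":0.0,"ry":0.0,"rz":0.0},{"gripper":1.0,"dx":0.0,"dy":0.0,"dz":0.0,"rx":0.0,"ry":0.0,"rz":0.0}]'
python3 -m jog '[{"gripper":1.0,"dx":0.0,"dy":0.0,"dz":-0.001,"rx":0.0,"ry":0.0,"rz":0.0},{"gripper":1.0,"dx":0.0,"dy":0.0,"dz":-0.001,"rx":0.0,"ry":0.0,"rz":0.0}]'
python3 -m jog '[{"gripper":1.0,"dx":0.0,"dy":0.0,"dz":-0.001,"rx":0.0,"ry":0.0,"rz":0.0},{"gripper":1.0,"dx":0.0,"dy":0.0,"dz":-0.001,"rx":0.0,"ry":0.0,"rz":0.0}]'
```

```text
t: 4.3
eef_pos: [0.5074, -0.2022, 0.1376]
tool_rot: [-0.043, 0.706, -0.044, -0.705]
contact_force: [-0.3, -5.1, 0.2]
gripper_width: 0.111
t: 4.5
eef_pos: [0.5075, -0.2023, 0.1372]
tool_rot: [-0.043, 0.706, -0.044, -0.705]
contact_force: [-2.5, -4.5, 6.6]
gripper_width: 0.114
t: 4.7
eef_pos: [0.5077, -0.2026, 0.137]
tool_rot: [-0.043, 0.706, -0.044, -0.705]
contact_force: [-3.5, -3.4, 15.5]
gripper_width: 0.111
```

```bash
python3 -m jog '[{"gripper":1.0,"dx":0.0,"dy":-0.0007,"dz":0.001,"rx":0.0,"ry":0.0,"rz":0.0},{"gripper":1.0,"dx":0.0,"dy":-0.0007,"dz":0.001,"rx":0.0,"ry":0.0,"rz":0.0}]'
python3 -m jog '[{"gripper":1.0,"dx":0.0,"dy":0.0,"dz":0.0,"rx":0.0,"ry":0.0,"rz":4.0},{"gripper":1.0,"dx":0.0,"dy":0.0,"dz":0.0,"rx":0.0,"ry":0.0,"rz":8.0}]'
python3 -m jog '[{"gripper":1.0,"dx":0.0,"dy":0.0,"dz":0.0,"rx":0.0,"ry":0.0,"rz":4.0},{"gripper":1.0,"dx":0.0,"dy":0.0,"dz":0.0,"rx":0.0,"ry":0.0,"rz":8.0}]'
```

```text
t: 4.9
eef_pos: [0.5076, -0.2025, 0.1372]
tool_rot: [-0.043, 0.706, -0.044, -0.705]
contact_force: [-2.2, -3.9, 8.7]
gripper_width: 0.115
t: 5.1
eef_pos: [0.5081, -0.203, 0.1372]
tool_rot: [0.008, 0.708, 0.006, -0.706]
contact_force: [-1.1, -5.1, 4.4]
gripper_width: 0.112
t: 5.3
eef_pos: [0.5081, -0.2032, 0.1372]
tool_rot: [0.057, 0.706, 0.055, -0.704]
contact_force: [0.0, -6.2, 3.9]
gripper_width: 0.112
```

```bash
for i in 1; do python3 -m jog '[{"gripper":1.0,"dx":0.0,"dy":-0.001,"dz":-0.0004,"rx":0.0,"ry":0.0,"rz":3.0},{"gripper":1.0,"dx":0.0,"dy":-0.001,"dz":-0.0004,"rx":0.0,"ry":0.0,"rz":6.0}]'
python3 -m jog '[{"gripper":1.0,"dx":0.0,"dy":-0.0005,"dz":0.0,"rx":0.0,"ry":0.0,"rz":3.0},{"gripper":1.0,"dx":0.0,"dy":-0.0005,"dz":0.0,"rx":0.0,"ry":0.0,"rz":6.0}]'
python3 -m jog '[{"gripper":1.0,"dx":0.0,"dy":0.0,"dz":0.0,"rx":0.0,"ry":0.0,"rz":3.0},{"gripper":1.0,"dx":0.0,"dy":0.0,"dz":0.0,"rx":0.0,"ry":0.0,"rz":6.0}]'; done
```

```text
t: 5.5
eef_pos: [0.5083, -0.2036, 0.1369]
tool_rot: [0.093, 0.702, 0.092, -0.7]
contact_force: [-0.8, -4.1, 6.2]
gripper_width: 0.11
t: 5.7
eef_pos: [0.5083, -0.2039, 0.1367]
tool_rot: [0.13, 0.696, 0.129, -0.694]
contact_force: [0.4, -3.4, 4.1]
gripper_width: 0.11
t: 5.9
eef_pos: [0.5076, -0.2036, 0.136]
tool_rot: [0.166, 0.688, 0.165, -0.687]
contact_force: [0.6, -4.9, -2.1]
gripper_width: 0.118
```

```bash
python3 -m jog '[{"gripper":1.0,"dx":0.0,"dy":-0.0005,"dz":-0.0005,"rx":0.0,"ry":0.0,"rz":0.0},{"gripper":1.0,"dx":0.0,"dy":-0.0005,"dz":-0.001,"rx":0.0,"ry":0.0,"rz":0.0}]'
python3 -m jog '[{"gripper":1.0,"dx":0.0,"dy":-0.0,"dz":-0.0005,"rx":0.0,"ry":0.0,"rz":2.0},{"gripper":1.0,"dx":0.0,"dy":-0.0,"dz":-0.001,"rx":0.0,"ry":0.0,"rz":2.0}]'
```

```text
t: 6.1
eef_pos: [0.5076, -0.2037, 0.1349]
tool_rot: [0.165, 0.688, 0.165, -0.688]
contact_force: [0.8, -3.0, -0.1]
gripper_width: 0.117
t: 6.3
eef_pos: [0.5076, -0.2037, 0.134]
tool_rot: [0.178, 0.685, 0.177, -0.684]
contact_force: [0.2, -3.7, 1.9]
gripper_width: 0.11
```

Down 3 mm at almost no force, so it is dropping. Following it down.

```bash
python3 -m jog '[{"gripper":1.0,"dx":0.0,"dy":-0.0005,"dz":-0.001,"rx":0.0,"ry":0.0,"rz":2.0},{"gripper":1.0,"dx":0.0,"dy":-0.0005,"dz":-0.002,"rx":0.0,"ry":0.0,"rz":2.0}]'
python3 -m jog '[{"gripper":1.0,"dx":0.0,"dy":0.0,"dz":-0.001,"rx":0.0,"ry":0.0,"rz":2.0},{"gripper":1.0,"dx":0.0,"dy":0.0,"dz":-0.0015,"rx":0.0,"ry":0.0,"rz":2.0}]'
python3 -m jog '[{"gripper":1.0,"dx":0.0,"dy":0.0,"dz":-0.001,"rx":0.0,"ry":0.0,"rz":0.0},{"gripper":1.0,"dx":0.0,"dy":0.0,"dz":-0.0015,"rx":0.0,"ry":0.0,"rz":0.0}]'
```

```text
t: 6.5
eef_pos: [0.5076, -0.2038, 0.1319]
tool_rot: [0.189, 0.681, 0.189, -0.681]
contact_force: [1.8, -4.5, 0.6]
gripper_width: 0.112
t: 6.7
eef_pos: [0.5076, -0.2039, 0.1304]
tool_rot: [0.202, 0.678, 0.201, -0.678]
contact_force: [0.2, -4.4, 0.7]
gripper_width: 0.11
t: 6.9
eef_pos: [0.5076, -0.2039, 0.1289]
tool_rot: [0.201, 0.678, 0.201, -0.678]
contact_force: [0.2, -4.4, -0.7]
gripper_width: 0.112
```

```bash
python3 -m jog '[{"gripper":1.0,"dx":0.0,"dy":-0.0005,"dz":-0.0006,"rx":0.0,"ry":0.0,"rz":0.0},{"gripper":1.0,"dx":0.0,"dy":-0.0005,"dz":-0.0012,"rx":0.0,"ry":0.0,"rz":0.0}]'
python3 -m jog '[{"gripper":1.0,"dx":0.0,"dy":0.0,"dz":-0.0005,"rx":0.0,"ry":0.0,"rz":0.0},{"gripper":1.0,"dx":0.0,"dy":0.0,"dz":-0.0008,"rx":0.0,"ry":0.0,"rz":0.0}]'
```

```text
t: 7.1
eef_pos: [0.5074, -0.204, 0.1275]
tool_rot: [-0.201, -0.678, -0.201, 0.678]
contact_force: [0.9, -3.4, -0.4]
gripper_width: 0.114
t: 7.3
eef_pos: [0.5074, -0.2041, 0.1272]
tool_rot: [0.201, 0.678, 0.201, -0.678]
contact_force: [-0.2, -2.1, 7.5]
gripper_width: 0.112
```

```bash
python3 -m jog '[{"gripper":1.0,"dx":0.0,"dy":-0.0003,"dz":0.0004,"rx":0.0,"ry":0.0,"rz":-5.0},{"gripper":1.0,"dx":0.0,"dy":-0.0003,"dz":0.0004,"rx":0.0,"ry":0.0,"rz":-10.0},{"gripper":1.0,"dx":0.0,"dy":-0.0003,"dz":0.0004,"rx":0.0,"ry":0.0,"rz":-15.0},{"gripper":1.0,"dx":0.0,"dy":-0.0003,"dz":0.0004,"rx":0.0,"ry":0.0,"rz":-20.0}]' 40
python3 -m jog '[{"gripper":1.0,"dx":0.0,"dy":0.0,"dz":0.0,"rx":0.0,"ry":0.0,"rz":-5.0},{"gripper":1.0,"dx":0.0,"dy":0.0,"dz":0.0,"rx":0.0,"ry":0.0,"rz":-10.0},{"gripper":1.0,"dx":0.0,"dy":0.0,"dz":0.0,"rx":0.0,"ry":0.0,"rz":-15.0},{"gripper":1.0,"dx":0.0,"dy":0.0,"dz":0.0,"rx":0.0,"ry":0.0,"rz":-20.0}]'
python3 -c "
from h import *
o=get_obs();print(o['q'].round(3),o['torque'])"
```

```text
t: 7.7
eef_pos: [0.5073, -0.2044, 0.1273]
tool_rot: [-0.079, -0.703, -0.079, 0.703]
contact_force: [0.1, -2.5, 1.9]
gripper_width: 0.111
t: 8.1
eef_pos: [0.5075, -0.2039, 0.1273]
tool_rot: [0.044, -0.706, 0.043, 0.706]
contact_force: [0.2, -1.2, 2.0]
gripper_width: 0.113
[-0.295  0.525  0.741  2.007 -0.496  0.795 -0.958] [-0.27361758 -0.02397171  0.15319747]
```

```bash
python3 -m jog '[{"gripper":1.0,"dx":0.0,"dy":0.0,"dz":0.0,"rx":0.0,"ry":0.0,"rz":-5.0},{"gripper":1.0,"dx":0.0,"dy":0.0,"dz":0.0,"rx":0.0,"ry":0.0,"rz":-10.0},{"gripper":1.0,"dx":0.0,"dy":0.0,"dz":0.0,"rx":0.0,"ry":0.0,"rz":-15.0},{"gripper":1.0,"dx":0.0,"dy":0.0,"dz":0.0,"rx":0.0,"ry":0.0,"rz":-20.0}]'
python3 -m jog '[{"gripper":1.0,"dx":0.0,"dy":0.0,"dz":0.0,"rx":0.0,"ry":0.0,"rz":-5.0},{"gripper":1.0,"dx":0.0,"dy":0.0,"dz":0.0,"rx":0.0,"ry":0.0,"rz":-10.0},{"gripper":1.0,"dx":0.0,"dy":0.0,"dz":0.0,"rx":0.0,"ry":0.0,"rz":-15.0},{"gripper":1.0,"dx":0.0,"dy":0.0,"dz":0.0,"rx":0.0,"ry":0.0,"rz":-20.0},{"gripper":1.0,"dx":0.0,"dy":0.0,"dz":0.0,"rx":0.0,"ry":0.0,"rz":-24.0},{"gripper":1.0,"dx":0.0,"dy":0.0,"dz":0.0,"rx":0.0,"ry":0.0,"rz":-24.0},{"gripper":1.0,"dx":0.0,"dy":0.0,"dz":0.0,"rx":0.0,"ry":0.0,"rz":-24.0}]'
python3 -c "
from h import *
o=get_obs();print(o['q'].round(3),o['torque'])"
```

```text
t: 8.5
eef_pos: [0.5077, -0.2034, 0.1273]
tool_rot: [0.166, -0.687, 0.165, 0.688]
contact_force: [-0.0, 0.3, 3.9]
gripper_width: 0.111
t: 9.2
eef_pos: [0.5081, -0.2031, 0.1273]
tool_rot: [0.304, -0.638, 0.303, 0.639]
contact_force: [2.3, 2.6, 4.8]
gripper_width: 0.109
[-0.423  0.612  0.942  2.013 -0.664  0.857 -1.563] [ 0.59029627 -0.43089506  0.03843337]
```

```bash
python3 -m jog '[{"gripper":0.5,"dx":0.0,"dy":0.0,"dz":0.0,"rx":0.0,"ry":0.0,"rz":0.0},{"gripper":0.5,"dx":0.0,"dy":0.0,"dz":0.0,"rx":0.0,"ry":0.0,"rz":0.0},{"gripper":0.5,"dx":0.0,"dy":0.0,"dz":0.0,"rx":0.0,"ry":0.0,"rz":0.0},{"gripper":0.5,"dx":0.0,"dy":0.0,"dz":0.01,"rx":0.0,"ry":0.0,"rz":0.0},{"gripper":0.5,"dx":0.0,"dy":0.0,"dz":0.03,"rx":0.0,"ry":0.0,"rz":0.0},{"gripper":0.5,"dx":0.0,"dy":0.0,"dz":0.07,"rx":0.0,"ry":0.0,"rz":8.0},{"gripper":0.5,"dx":0.0,"dy":0.0,"dz":0.11,"rx":0.0,"ry":0.0,"rz":16.0},{"gripper":0.5,"dx":0.0,"dy":0.03,"dz":0.14,"rx":0.0,"ry":0.0,"rz":24.0},{"gripper":0.5,"dx":0.0,"dy":0.03,"dz":0.14,"rx":0.0,"ry":0.0,"rz":32.0},{"gripper":0.5,"dx":0.0,"dy":0.03,"dz":0.14,"rx":0.0,"ry":0.0,"rz":40.0}]'; cat > look2.py <<'E'
import sys
from h import *
o=get_obs();print(o['q'].round(3),o['eef_pos'])
r=read_camera("wrist");cv2.imwrite(sys.argv[1],r["pixels"]);W=cloud(r);px=r["pixels"]
k=W[(W[...,2]>.122)&(W[...,2]<.165)&(np.hypot(W[...,0]-.508,W[...,1]+.204)<.06)]
print("key",len(k),k.mean(0).round(4),cv2.minAreaRect(k[:,:2].astype(np.float32)),np.percentile(k[:,2],95))
d=(px.max(-1)<70)&(W[...,2]>.108)&(W[...,2]<.122)&(abs(W[...,0]-.51)<.08)&(W[...,1]>-.12);q=W[d]
print("handle",len(q),cv2.minAreaRect(q[:,:2].astype(np.float32)),np.median(q,0))
E
python3 look2.py pics/w3.png
```

```text
t: 10.2
eef_pos: [0.5081, -0.1737, 0.2689]
tool_rot: [-0.065, 0.705, -0.064, -0.703]
contact_force: [-0.2, -0.5, -0.0]
gripper_width: 0.498
[-0.56   0.333  0.973  1.91  -0.317  1.059 -1.209] [ 0.50809628 -0.1737069   0.26892421]
key 1200 [ 0.5113 -0.205   0.1395] ((0.5092244744300842, -0.20472189784049988), (0.010650863870978355, 0.07296667993068695), 39.524658203125) 0.14506178832774666
handle 1127 ((0.5182096362113953, -0.04569128900766373), (0.013690219260752201, 0.07779014110565186), 86.99512481689453) [ 0.52055859 -0.04737439  0.11560625]
```

View pics/w3.png

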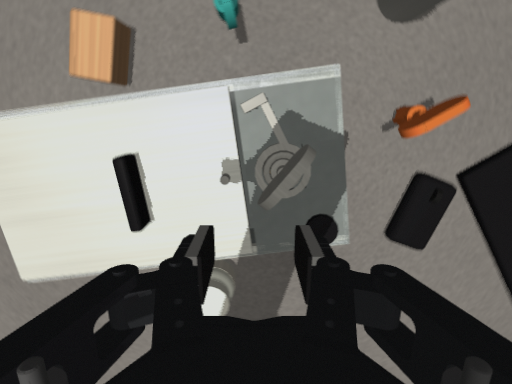

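The key top is at 145 mm, so it is home. The hook points up to (255,103), about 75° clockwise, and is clear of the post at (226,178). The handle is at (132,190), and the lens cap at (321,228) is where it was. Next I straddle the handle with the half-open jaws.

```bash
python3 -m jog '[{"gripper":0.5,"dx":0.003,"dy":0.045,"dz":0.0,"rx":0.0,"ry":0.0,"rz":4.0},{"gripper":0.5,"dx":0.007,"dy":0.09,"dz":0.0,"rx":0.0,"ry":0.0,"rz":7.5},{"gripper":0.5,"dx":0.01,"dy":0.128,"dz":-0.02,"rx":0.0,"ry":0.0,"rz":7.5},{"gripper":0.5,"dx":0.01,"dy":0.128,"dz":-0.06,"rx":0.0,"ry":0.0,"rz":7.5},{"gripper":0.5,"dx":0.01,"dy":0.128,"dz":-0.1,"rx":0.0,"ry":0.0,"rz":7.5},{"gripper":0.5,"dx":0.01,"dy":0.128,"dz":-0.13,"rx":0.0,"ry":0.0,"rz":7.5},{"gripper":0.5,"dx":0.01,"dy":0.128,"dz":-0.15,"rx":0.0,"ry":0.0,"rz":7.5},{"gripper":0.5,"dx":0.01,"dy":0.128,"dz":-0.155,"rx":0.0,"ry":0.0,"rz":7.5},{"gripper":0.5,"dx":0.01,"dy":0.128,"dz":-0.155,"rx":0.0,"ry":0.0,"rz":7.5}]'
```

```text
t: 11.15
eef_pos: [0.5172, -0.0472, 0.1123]
tool_rot: [0.022, -0.706, 0.022, 0.707]
contact_force: [0.9, -0.2, 0.3]
gripper_width: 0.502
```

```bash
python3 -m jog '[{"gripper":0.5,"dx":0.001,"dy":0.01,"dz":0.0,"rx":0.0,"ry":0.0,"rz":0.0},{"gripper":0.5,"dx":0.001,"dy":0.02,"dz":0.0,"rx":0.0,"ry":0.0,"rz":0.0},{"gripper":0.5,"dx":0.002,"dy":0.035,"dz":0.0,"rx":0.0,"ry":0.0,"rz":0.0},{"gripper":0.5,"dx":0.003,"dy":0.05,"dz":0.0,"rx":0.0,"ry":0.0,"rz":0.0},{"gripper":0.5,"dx":0.004,"dy":0.065,"dz":0.0,"rx":0.0,"ry":0.0,"rz":0.0},{"gripper":0.5,"dx":0.004,"dy":0.065,"dz":0.0,"rx":0.0,"ry":0.0,"rz":0.0}]'
python3 -m jog '[{"gripper":0.5,"dx":0.001,"dy":0.015,"dz":0.0,"rx":0.0,"ry":0.0,"rz":0.0},{"gripper":0.5,"dx":0.002,"dy":0.03,"dz":0.0,"rx":0.0,"ry":0.0,"rz":0.0},{"gripper":0.5,"dx":0.003,"dy":0.045,"dz":0.0,"rx":0.0,"ry":0.0,"rz":0.0},{"gripper":0.5,"dx":0.003,"dy":0.06,"dz":0.0,"rx":0.0,"ry":0.0,"rz":0.0},{"gripper":0.5,"dx":0.004,"dy":0.072,"dz":0.0,"rx":0.0,"ry":0.0,"rz":0.0},{"gripper":0.5,"dx":0.004,"dy":0.082,"dz":0.0,"rx":0.0,"ry":0.0,"rz":0.0},{"gripper":0.5,"dx":0.004,"dy":0.088,"dz":0.0,"rx":0.0,"ry":0.0,"rz":0.0},{"gripper":0.5,"dx":0.004,"dy":0.088,"dz":0.0,"rx":0.0,"ry":0.0,"rz":0.0}]'
```

```text
t: 11.75
eef_pos: [0.5215, 0.0223, 0.1121]
tool_rot: [0.02, -0.707, 0.019, 0.707]
contact_force: [0.9, 0.2, -0.3]
gripper_width: 0.502
t: 12.55
eef_pos: [0.5253, 0.1078, 0.1122]
tool_rot: [0.021, -0.707, 0.021, 0.707]
contact_force: [0.9, -0.2, -0.6]
gripper_width: 0.498
```

```bash
python3 -m jog '[{"gripper":0.5,"dx":0.0,"dy":-0.01,"dz":0.0,"rx":0.0,"ry":0.0,"rz":0.0},{"gripper":0.5,"dx":0.0,"dy":-0.01,"dz":0.0,"rx":0.0,"ry":0.0,"rz":0.0},{"gripper":0.5,"dx":0.0,"dy":-0.01,"dz":0.03,"rx":0.0,"ry":0.0,"rz":0.0},{"gripper":0.5,"dx":0.0,"dy":-0.01,"dz":0.07,"rx":0.0,"ry":0.0,"rz":0.0},{"gripper":0.5,"dx":0.0,"dy":-0.05,"dz":0.11,"rx":0.0,"ry":0.0,"rz":0.0},{"gripper":0.5,"dx":0.0,"dy":-0.1,"dz":0.15,"rx":0.0,"ry":0.0,"rz":0.0},{"gripper":0.5,"dx":0.0,"dy":-0.15,"dz":0.18,"rx":0.0,"ry":0.0,"rz":0.0},{"gripper":0.5,"dx":-0.01,"dy":-0.2,"dz":0.2,"rx":0.0,"ry":0.0,"rz":0.0},{"gripper":0.5,"dx":-0.01,"dy":-0.2,"dz":0.2,"rx":0.0,"ry":0.0,"rz":0.0}]'; python3 look2.py pics/w4.png
```

```text
t: 13.45
eef_pos: [0.5145, -0.0982, 0.3142]
tool_rot: [-0.023, 0.708, -0.023, -0.706]
contact_force: [0.1, 0.6, 0.6]
gripper_width: 0.497
[-0.777  0.243  1.021  1.883 -0.229  1.138 -1.309] [ 0.51454479 -0.09815835  0.31421717]
key 1056 [ 0.5108 -0.2025  0.1383] ((0.5092934966087341, -0.20377208292484283), (0.011331514455378056, 0.07283142954111099), 39.96330642700195) 0.1450249800743006
handle 778 ((0.5268017649650574, 0.09199687093496323), (0.010938884690403938, 0.07856879383325577), 86.50141143798828) [0.52872052 0.09032302 0.11519421]
```

View pics/w4.png

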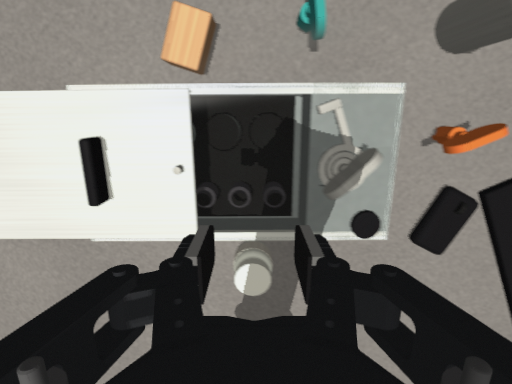

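The cover is open and the interior shows. The handle at (95,171) has travelled about 138 mm. The key stands in the lock at (350,170) with its top at 145 mm, and the hook is clear at (332,105). The gripper touches nothing.

```bash
python3 -c "
from station import *
print(hand_in())"
```

```text
the job is handed in; nothing more can be done
None
```

The case is unlocked and its cover is open, and I handed the job in at about 13.5 s of the 72 s allowed. `hand_in()` reports no verdict.

**What I did:** I gripped the steel key's bow and turned it counter-clockwise, pressing with about 4–9 N (one brief 15 N reading while I was finding contact). At about 34–40° it sank 10 mm and seated. I then turned it about 84° clockwise, let go, and pushed the handle in +y with the half-open jaws.

**Last checks, from the wrist camera:**
- **Key:** its top is at 145 mm, where a key dropped home should be (144 mm). It is centred in the lock, upright and released.
- **Hook:** turned about 75° (1.3 rad), measured in the picture taken before I slid the cover. It still looked clear in the last one.
- **Cover:** open about 138 mm of 150.
- **Other things on the table:** the block, jar, lens cap, mouse and both look-alike keys look undisturbed in the last wrist picture. The flask shows only partly and the brick, if that is it, only at the edge of the frame; I did not measure any of them.
- **Gripper:** clear of everything, with wrist force near zero.

No check failed or disagreed. Two `jog` calls were refused because I left out some of the numbers in the rows; the arm did not move, and I sent them again in full.

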